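Fit the stop rail of a bench lift: swing, drop the keyhole over the stud, lock

ROBOT

A 6-joint arm with a two-finger parallel gripper is mounted at the origin on the work surface. World frame = base frame: x ahead of the robot, y to its left, z up, the work surface at z = 0. Lengths are in m, angles in degrees, forces in N, time in s.
With the tool pointing down it reaches from about 0.325 to 0.9 m from the base axis. Payload 3.5 kg.
Tool frame: the origin (TCP) lies between the finger pads; the fingertips stand 25 mm ahead of it and the grasp point (between the pads) lies 6 mm ahead of it; z points along the fingers, y is the line along which they close (so a half turn about z gives the same grasp; the last joint's range is limited). The gripper opens to 85 mm and grips with 20 to 120 N. Pads are 22 mm wide; open, the fingers measure 114 mm over their backs; the gripper's body (76 mm by 85 mm) begins 54 mm behind the grasp point. The pads swing forward as they close: fully open they stand 13 mm farther back than shut.
Start: joints at [66.555, 15.837, -1.513, 72.651, 0, 84.076], TCP at [0.188, 0.596, 0.256] pointing down, gripper open.
Joint ranges: [-178.77, 178.77], [-48.84, 107.48], [-61.69, 71.31], [-111.58, 123.2], [-90, 87.43], [-180, 180]. Speed limits (degrees/s): [147.25, 147.25, 180, 180, 180, 180].

INTERFACE

Orientations are given as a 3x3 rotation matrix whose columns are the frame's x, y, z axes.
In Python, from station import telemetry, eyes, finish_job gives the robot as it stands.
- The arm moves only by the tool play_rows, never from a script. Its argument "series" is a list that holds one entry, the list of rows, each a list of 7 numbers: the turn, a rotation vector about the tool's x, y, z in rad, then the shift along the tool's x, y, z in m, then the gripper command: -1 is fully open, 1 is shut, values between are in proportion. A call has 1 to 10 rows; each row shifts and turns the commanded pose from where the row before left it, along the tool's axes as they then stand; what a row does not reach is not made up. A row lasts 1/8 s, in which the tool goes at most 62.5 mm and 10.7 degrees, less where a joint would pass 70% of its speed; a pose out of reach is approached as far as the arm can. A call with a gripper value outside its range is refused whole. The fingers move at their own pace and stop on an object; "newtons" is the grip in N (left out, the last holds). Time passes only in rows, so rows that do not move let the fingers close. It gives the time, the measured TCP pose, the force, the opening and the grip force at its end, in the units of the state.
- telemetry.get_state(): the state, without advancing time (a new reading comes with each control period).
- eyes.grab_frame(name): name is "scene" or "top" or "wrist"; returns a dict with "pixels" (384x512x3 uint8, red, green, blue), "mtx" (3x3 intrinsics, pixels), "T" (4x4, takes a point from camera to world coordinates); the wrist camera has in their place "mount" (4x4, takes a point from camera to tool coordinates, whose origin is the TCP and whose axes are the flange's). Camera axes: x right, y down, z forward; pixel columns grow to the right and rows downward; lengths in m; the calibration is good to about 2 mm. A picture is of the moment at which its call begins: read the wrist's pose just before it. There is no depth.
- finish_job(): hands the job in; it is judged then, once.
The state is a dict: "time_s": time; "joints": joint angles; "joint_velocities": joint speeds; "joint_torque": joint torques, N m; "tcp_pos": TCP position; "eef_rot": TCP orientation; "force": force on the tool from outside, world axes, zero at the start; "moment": the same for the moment, N m; "gripper_width": finger opening in m; "grasp_force": force on a finger pad.
Only numpy, scipy, OpenCV 4.12 (cv2) and the standard library are available. Lean on these libraries where they do the work, as an engineer would, in place of code of your own. Each camera call takes 0.05 s, during which the arm holds its last target. There are 200 camera calls.

TASK

The aluminium stop rail that keeps bins from sliding off the black bench lift is still swung out on its loose bolt. Lift it just enough, swing it round that bolt until the wide part of its keyhole drops over the head of the low stud, then slide it lengthwise, away from the loose bolt, fully home so that the stud locks in the narrow end. Leave it lying flat and released, ready for the bolts to be tightened later, and leave the bin, jar, spanner and carton where they are.

Things in the scene. Friction and masses are not known exactly. Their poses are not given: they have to be found in the camera images.
- rail: Stop rail: bare aluminium angle 194 mm long, about 0.34 kg, loose but captive on the pivot bolt. Origin: centre of its pivot slot, on the underside; x along the rail to the keyhole end, z up. Flange 6 mm thick: x -36..158, y -24..20 mm. Pivot slot: x -22.5..22.5, 13 mm wide. Starts flat on the plate, bolt mid-slot, swung 40 to 80 degrees counter-clockwise (from above) from its fitted direction.
- rail_grip (a point): On the rail's upright leg, the place to grip it from above across its 8 mm thickness, near the balance point: rail x 61, y 24, z 35 mm. The leg runs along the rail's whole +y edge (y 20..28 mm), its top 50 mm above the rail's underside. Axes as the rail.
- keyhole (a point): Centre of the wide part of the keyhole, on the rail's underside: rail x 131, y 0. The wide part is 26 mm across (a square with cut corners). Axes as the rail.
- neck (a point): In the keyhole's narrow neck, on the rail's underside: rail x 107.5, y 0, where the stud's axis stands when the rail is fully home against the neck's end. The neck is 13 mm wide and runs from the wide part towards the pivot slot. Axes as the rail.
- lift: Bench lift folded to its lowest height, fixed; black steel top plate 400 (x) x 500 (y) mm, its flat upper face 100 mm above the bench. Origin: under the centre of the plate, at bench level. The fitted rail points along the lift's +x, with the rail's x parallel to the lift's x.
- pivot_bolt (a point): The loose bolt, on its axis at the plate's upper face (axes as the lift). Upright 10 mm shank through the rail's slot; hex head 20 mm across on a 26 mm washer, washer underside 30 mm and head top 39.5 mm above the plate: the rail can be lifted level by up to 24 mm, turned freely and slid along its slot.
- stud (a point): The second bolt, on its axis at the plate's upper face (axes as the lift), 120 mm from the pivot bolt along the lift's +x. 10 mm shank, round button head 20 mm in diameter, head underside 9 mm and head top 16 mm above the plate: the rail's underside must be lifted above 16 mm to pass over it.
- stud_top (a point): Middle of the stud's head top, 16 mm above the plate.
- bin: Red plastic parts bin with bolts in it, 190 x 115 x 81 mm high, loose on the lift's left half. Origin: centre of its underside.
- jar: Jar with a yellow cap, 60 mm in diameter, 65 mm high, loose on the lift. Origin: centre of its underside.
- spanner: Steel spanner 190 mm long lying on the bench to the right of the lift. Origin: underside, near its middle.
- carton: Small cardboard carton 130 x 100 x 60 mm on the bench to the left of the lift. Origin: centre of its underside.

How it is judged:
By the outcome, as a careful person would: the job done as asked, in the order asked, and still so for the second after the job is handed in, with the robot touching nothing.
It also fails if it takes over 48 s, if anything falls off the work surface, if the arm or the gripper's body presses on something with over 40 N, if the wrist force passes 120 N, or if a joint passes its speed limit or range.

## Working session

There is one attempt and no reset: what is moved stays moved. The work goes in short steps, Python scripts to look and compute and a tool call to move; the robot and the scene stay as the last step left them, time stands still between calls to the robot, and variables do not carry over. Pictures are saved under pics/ and viewed, at most 10 in all, crops included, and the job is handed in when it is done.

Besides the shell and the picture viewer there is one more tool, called after "Call:" by a JSON object that holds its "fn" and its "kwargs". play_rows: Moves the arm, as the interface text tells. Its arguments: {"type":"object","properties":{"series":{"type":"array","items":{"type":"array","items":{"type":"array","items":{"type":"number"}}}},"newtons":{"type":"number"}},"required":["series"]}

```bash
mkdir -p pics; ls
python3 - <<'E'
from station import telemetry, eyes
import cv2,numpy as np
s=telemetry.get_state(); print(s['time_s'],s['tcp_pos'],np.round(s['eef_rot'],3).tolist(),s['gripper_width'])
for n in ('top','scene'):
    f=eyes.grab_frame(n); cv2.imwrite(f'pics/{n}0.png',f['pixels'][:,:,::-1]); np.savez(f'{n}0.npz',**f)
    print(n,np.round(f['mtx'],1).tolist(),np.round(f['T'],3).tolist())
f=eyes.grab_frame('wrist'); cv2.imwrite('pics/w0.png',f['pixels'][:,:,::-1]); print(np.round(f['mount'],4).tolist(),f['mtx'].tolist())
E
```

```text
pics
0.0 [0.1878664  0.59533795 0.25515538] [[-0.954, 0.301, -0.001], [0.301, 0.954, -0.002], [0.0, -0.002, -1.0]] 0.0855725160905956
top [[420.0, 0.0, 258.8], [0.0, 420.0, 189.9], [0.0, 0.0, 1.0]] [[0.013, -0.998, 0.06, 0.482], [-1.0, -0.013, 0.008, 0.021], [-0.007, -0.06, -0.998, 1.7], [0.0, 0.0, 0.0, 1.0]]
scene [[359.1, 0.0, 259.4], [0.0, 359.1, 191.7], [0.0, 0.0, 1.0]] [[0.181, 0.709, -0.681, 1.295], [0.983, -0.124, 0.132, -0.101], [0.009, -0.694, -0.72, 0.906], [0.0, 0.0, 0.0, 1.0]]
[[-0.0011, -0.9603, -0.2789, 0.0713], [1.0, -0.0011, -0.0001, -0.0022], [-0.0002, -0.2789, 0.9603, -0.117], [0.0, 0.0, 0.0, 1.0]] [[277.03727206253797, 0.0, 257.25732004398554], [0.0, 277.03727206253797, 192.6955347166267], [0.0, 0.0, 1.0]]
```

View pics/top0.png

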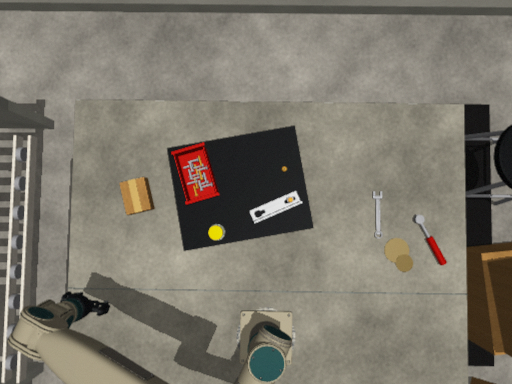

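View pics/scene0.png

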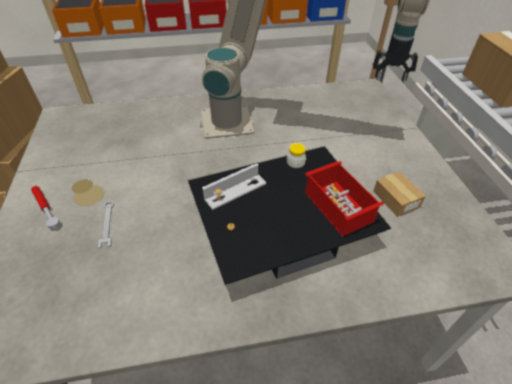

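The top view shows the rail from pivot bolt (290,200) to keyhole (260,212), with the stud at (284,169). The jar is at (216,232) and the bin at (196,173). The scene view confirms the upright leg is on the robot side.

```bash
cat > h.py <<'E'
import numpy as np,cv2
def cast(uv,K,T,z):
    uv=np.atleast_2d(np.array(uv,float)); d=np.c_[(uv-[K[0,2],K[1,2]])/[K[0,0],K[1,1]],np.ones(len(uv))]@T[:3,:3].T
    return T[:3,3]+d*((z-T[2,3])/d[:,2])[:,None]
def wristT(s,f):
    M=np.eye(4);M[:3,:3]=s['eef_rot'];M[:3,3]=s['tcp_pos'];return M@f['mount']
def orange(img):
    h=cv2.cvtColor(img,cv2.COLOR_RGB2HSV); return cv2.inRange(h,(8,110,90),(28,255,255))
def blobs(m,amin=5):
    n,l,st,c=cv2.connectedComponentsWithStats(m); return [(np.round(c[i],1).tolist(),int(st[i,4])) for i in range(1,n) if st[i,4]>=amin]
E
python3 - <<'E'
from h import *
f=dict(np.load('top0.npz'));p=f['pixels'];K,T=f['mtx'],f['T']
for c,a in blobs(orange(p),4):
    if 160<c[0]<320 and 120<c[1]<250: print('orange',c,a,cast(c,K,T,.12).round(4))
g=cv2.cvtColor(p,cv2.COLOR_RGB2GRAY)
d=(g<45).astype(np.uint8);d[:, :150]=0;d[:,330:]=0;d[265:]=0;d[:110]=0
d=cv2.morphologyEx(d,cv2.MORPH_OPEN,np.ones((3,3)));
n,l,st,c=cv2.connectedComponentsWithStats(d);i=1+st[1:,4].argmax()
q=cv2.boxPoints(cv2.minAreaRect(np.argwhere(l==i)[:,::-1].astype(np.float32)));P=cast(q,K,T,.1);print(q.round(1).tolist(),P.round(3).tolist())
e=np.diff(np.r_[P,P[:1]],axis=0);print(np.linalg.norm(e,axis=1),np.degrees(np.arctan2(e[:,1],e[:,0])))
w=(g>150).astype(np.uint8);w[:, :235]=0;w[:,308:]=0;w[230:]=0;w[185:]*=1;w[:180]=0
q=cv2.boxPoints(cv2.minAreaRect(np.argwhere(w>0)[:,::-1].astype(np.float32)));P=cast(q,K,T,.106);print('rail',q.round(1).tolist(),P.round(3).tolist())
e=np.diff(np.r_[P,P[:1]],axis=0);print(np.linalg.norm(e,axis=1),np.degrees(np.arctan2(e[:,1],e[:,0])))
E
```

```text
orange [199.6, 160.7] 24 [[0.6841 0.2599 0.12  ]]
orange [194.7, 164.8] 6 [[0.6682 0.2781 0.12  ]]
orange [284.0, 168.4] 25 [[ 0.6588 -0.06    0.12  ]]
orange [199.4, 174.2] 37 [[0.6327 0.2595 0.12  ]]
orange [195.6, 188.8] 48 [[0.5772 0.2727 0.12  ]]
orange [290.0, 199.5] 16 [[ 0.5415 -0.0838  0.12  ]]
orange [214.7, 232.3] 173 [[0.4148 0.1973 0.12  ]]
[[166.1999969482422, 148.3000030517578], [294.3999938964844, 125.5999984741211], [312.3999938964844, 227.0], [184.1999969482422, 249.8000030517578]] [[0.733, 0.392, 0.1], [0.827, -0.099, 0.1], [0.439, -0.171, 0.1], [0.347, 0.314, 0.1]]
[0.50077384 0.3949187  0.49344165 0.39452861] [ -79.16535477 -169.58162364  100.78762901   11.48282951]
rail [[248.39999389648438, 210.39999389648438], [296.1000061035156, 189.6999969482422], [301.70001220703125, 202.6999969482422], [254.0, 223.3000030517578]] [[0.499, 0.073, 0.106], [0.58, -0.108, 0.106], [0.531, -0.129, 0.106], [0.45, 0.05, 0.106]]
[0.19737007 0.05369451 0.19698757 0.05358055] [ -65.82384968 -156.11602989  114.14317278   24.29241025]
```

Call:
{"fn": "play_rows", "kwargs": {"series": [[[0, 0, 0, -0.04, -0.0394, -0.005, 0], [0, 0, 0, -0.0403, -0.0394, -0.005, 0], [0, 0, 0, -0.0403, -0.0394, -0.005, 0], [0, 0, 0, -0.0403, -0.0394, -0.005, 0], [0, 0, 0, -0.0403, -0.0394, -0.005, 0], [0, 0, 0, -0.0403, -0.0394, 0, 0], [0, 0, 0, -0.0403, -0.0394, 0, 0], [0, 0, 0, -0.0403, -0.0394, 0, 0], [0, 0, 0, -0.0403, -0.0394, 0, 0], [0, 0, 0, -0.0403, -0.0394, 0, 0]]]}}

```text
time_s: 1.4
tcp_pos: [0.454, 0.0973, 0.2812]
eef_rot: [[-0.954, 0.301, 0.0], [0.301, 0.954, 0.0], [-0.0, 0.0, -1.0]]
force: [0.8, 0.4, -0.0]
gripper_width: 0.0428
grasp_force: 0.0
```

Call:
{"fn": "play_rows", "kwargs": {"series": [[[0, 0, 0, -0.0403, -0.0394, 0, 0], [0, 0, 0, -0.0403, -0.0394, 0, 0], [0, 0, 0, -0.0403, -0.0394, 0, 0], [0, 0, 0, -0.0403, -0.0394, 0, 0], [0, 0, 0.173, 0, 0, 0, 0], [0, 0, 0.173, 0, 0, 0, 0], [0, 0, 0.173, 0, 0, 0, 0], [0, 0, 0.173, 0, 0, 0, 0], [0, 0, 0.173, 0, 0, 0, 0], [0, 0, 0, 0, 0, 0, 0]]]}}

```text
time_s: 2.65
tcp_pos: [0.5596, -0.0997, 0.2809]
eef_rot: [[-0.391, 0.92, -0.001], [0.92, 0.391, 0.0], [0.001, -0.001, -1.0]]
force: [-0.0, 0.8, 0.0]
gripper_width: 0.0427
grasp_force: 0.0
```

```bash
cat > look.py <<'E'
import sys
from station import telemetry, eyes
from h import *
def look(n):
    s=telemetry.get_state(); f=eyes.grab_frame('wrist')
    cv2.imwrite(f'pics/{n}.png',f['pixels'][:,:,::-1]); T=wristT(s,f); np.savez(f'{n}.npz',p=f['pixels'],K=f['mtx'],T=T)
    print(s['time_s'],np.round(s['tcp_pos'],4),np.round(s['eef_rot'],4).tolist(),np.round(s['joints'],1),np.round(s['force'],1),s['gripper_width'])
    for c,a in blobs(orange(f['pixels']),20): print(c,a,'z.116',cast(c,f['mtx'],T,.116).round(4)[0],'z.1395',cast(c,f['mtx'],T,.1395).round(4)[0])
if __name__=='__main__': look(sys.argv[1])
E
python3 look.py w1
```

```text
2.65 [ 0.5596 -0.0997  0.2809] [[-0.3912, 0.9203, -0.0008], [0.9203, 0.3912, 0.0002], [0.0005, -0.0006, -1.0]] [-16.6   9.4  -6.5  74.1   0.   50.3] [-0.   0.8  0. ] 0.04274497244614437
[247.8, 164.6] 276 z.116 [ 0.5419 -0.0879  0.116 ] z.1395 [ 0.5409 -0.0836  0.1395]
[358.1, 183.7] 262 z.116 [ 0.6562 -0.0614  0.116 ] z.1395 [ 0.6458 -0.0594  0.1395]
```

View pics/w1.png

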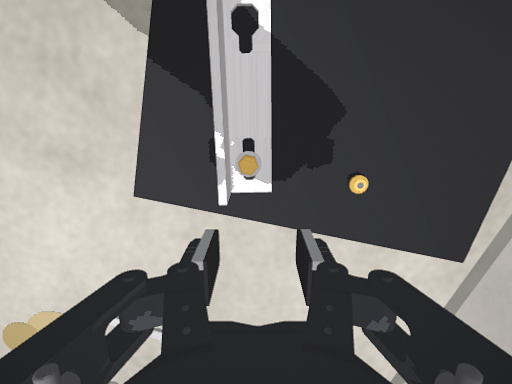

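Wrist view: the bolt is at (248,164), the stud at (358,184), the keyhole's wide part at (245,20), and the flange's right edge is near column 272. The rail is about square to the tool.

Run:
```python
from h import *
d=np.load('w1.npz');p,K,T=d['p'],d['K'],d['T'];g=cv2.cvtColor(p,cv2.COLOR_RGB2GRAY).astype(int)
E=[]
for v in range(5,185,4):
    r=g[v,255:290]; k=np.diff(r).argmin(); E.append((255+k+.5,v))
P=cast(E,K,T,.106);vx,vy,x0,y0=cv2.fitLine(P[:,:2].astype(np.float32),cv2.DIST_HUBER,0,.001,.001).ravel()
if vy<0: vx,vy=-vx,-vy
a=np.arctan2(vy,vx);R=lambda a:np.array([[np.cos(a),-np.sin(a)],[np.sin(a),np.cos(a)]])
b=np.array([.541,-.084]);st=np.array([.6562,-.0614]);ph=np.arctan2(*(st-b)[::-1])
print('rail ang',np.degrees(a),'fit',np.degrees(ph))
print('bolt in rail y from edge(-24):',(R(a).T@(b-[x0,y0]))[1]-.024)
# keyhole wide: dark blob
m=(g[:56,225:268]<60).astype(np.uint8);print([(c[0]+225,c[1],A,((R(a).T@(cast((c[0]+225,c[1]),K,T,.106)[0,:2]-b))*1e3).round(1)) for c,A in blobs(m,30)])
# end of flange (x=-36) & leg edges at z .15
print('end', [(R(a).T@(cast((252,v),K,T,.106)[0,:2]-b)*1e3).round(1) for v in (188,192)])
for v in (60,100): print([(R(a).T@(cast((u,v),K,T,z)[0,:2]-b)*1e3).round(1).tolist() for u,z in ((208,.15),(219,.15),(272,.106))], g[v,200:276:3].tolist())
gp=b+R(a)@[.061,.024];print('grip',gp, 'final',b+R(ph)@[.061-.011,.024],b+R(ph)@[.061+.0125,.024])
```

```text
rail ang 114.26207 fit 11.099357553549105
bolt in rail y from edge(-24): 0.00012301329522489135
[(244.6, 25.7, 865, array([125.5,  -0. ]))]
end [array([-31.6,  -2.6]), array([-36.2,  -2.5])]
[[89.6, 29.3], [89.4, 20.3], [95.7, -25.4]] [35, 36, 33, 53, 185, 189, 191, 143, 148, 194, 194, 192, 196, 193, 194, 195, 193, 191, 195, 192, 196, 197, 196, 192, 29, 35]
[[58.6, 31.5], [58.3, 22.2], [59.1, -25.1]] [57, 56, 34, 36, 112, 187, 189, 179, 144, 175, 196, 193, 193, 195, 191, 195, 194, 193, 193, 188, 195, 195, 194, 191, 30, 36]
grip [ 0.49405422 -0.03824966] final [ 0.58544448 -0.05082338] [ 0.60850491 -0.04629937]
```

Call:
{"fn": "play_rows", "kwargs": {"series": [[[0, 0, -0.0215, 0, 0, 0, 0], [0, 0, 0, 0.0275, -0.0115, 0.02, 0], [0, 0, 0, 0.0275, -0.0115, 0.02, 0], [0, 0, 0, 0.0267, -0.0115, 0.02, 0], [0, 0, 0, 0, 0, 0.03, 0], [0, 0, 0, 0, 0, 0.03, 0], [0, 0, 0, 0, 0, 0.02, 0], [0, 0, 0, 0, 0, 0, 0]]]}}

```text
time_s: 3.7
tcp_pos: [0.4933, -0.039, 0.1397]
eef_rot: [[-0.411, 0.912, -0.004], [0.912, 0.411, 0.001], [0.002, -0.003, -1.0]]
force: [0.3, -0.3, 1.0]
gripper_width: 0.0424
grasp_force: 0.0
```

```bash
python3 look.py w2
```

```text
3.7 [ 0.4933 -0.039   0.1397] [[-0.4106, 0.9118, -0.004], [0.9118, 0.4106, 0.0009], [0.0024, -0.0033, -1.0]] [-12.    8.3 -26.   56.    0.   53.8] [ 0.3 -0.3  1. ] 0.042371629180734977
[297.4, 314.4] 182 z.116 [ 0.5333 -0.0736  0.116 ] z.1395 [ 0.5217 -0.0575  0.1395]
```

View pics/w2.png

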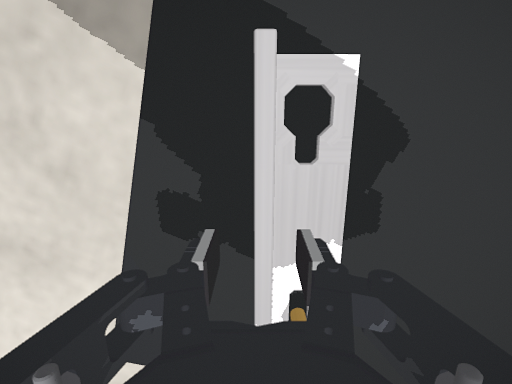

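Fingers straddle the leg (columns 254–276) centrally and parallel to it; closing.

Call:
{"fn": "play_rows", "kwargs": {"series": [[[0, 0, 0, 0, 0.001, 0, 0.3], [0, 0, 0, 0, 0, 0, 0.6], [0, 0, 0, 0, 0, 0, 1], [0, 0, 0, 0, 0, 0, 1], [0, 0, 0, 0, 0, 0, 1], [0, 0, 0, 0, 0, 0, 1]]], "newtons": 80}}

```text
time_s: 4.5
tcp_pos: [0.4966, -0.0392, 0.1425]
eef_rot: [[-0.409, 0.912, 0.002], [0.912, 0.409, -0.001], [-0.001, 0.001, -1.0]]
force: [-0.7, -1.2, 5.6]
gripper_width: 0.0068
grasp_force: 79.3
```

Run:
```python
from station import telemetry
s=telemetry.get_state()
print(s)
```

```text
{'time_s': 4.5, 'joints': array([-1.19454979e+01,  8.22546481e+00, -2.56777605e+01,  5.59926766e+01,
       -2.22943557e-02,  5.39003934e+01]), 'joint_velocities': array([-0.06306597,  0.00592527,  0.00789894,  0.03087699, -0.01357414,
        0.07460836]), 'joint_torque': array([ 2.50243647e-01, -3.10808194e+01,  2.42945802e+01, -4.77159228e-01,
        2.05132705e-01,  1.73993938e-02]), 'tcp_pos': array([ 0.49656672, -0.03923312,  0.14246088]), 'eef_rot': array([[-4.09190838e-01,  9.12447247e-01,  1.69696938e-03],
       [ 9.12447774e-01,  4.09192482e-01, -7.56737771e-04],
       [-1.38487041e-03,  1.23874577e-03, -9.99998274e-01]]), 'force': array([-0.68449277, -1.19181649,  5.61968407]), 'moment': array([-0.08017864,  0.31531177, -0.01575969]), 'grasp_force': 79.30072903633118, 'gripper_width': 0.006842887035487753}
```

Call:
{"fn": "play_rows", "kwargs": {"series": [[[0, 0, 0, 0, 0, -0.007, 1], [0, 0, 0, 0, 0, -0.007, 1], [0, 0, 0, 0, 0, -0.006, 1], [0, 0, 0, 0, 0, 0, 1], [0, 0, 0, 0, 0, 0, 1]]]}}

```text
time_s: 5.12
tcp_pos: [0.4956, -0.0389, 0.1611]
eef_rot: [[-0.409, 0.912, -0.0], [0.912, 0.409, 0.0], [0.0, -0.0, -1.0]]
force: [-0.1, -0.3, -5.2]
gripper_width: 0.0068
grasp_force: 77.9
```

Call:
{"fn": "play_rows", "kwargs": {"series": [[[0, 0, 0.09, 0.00136, 0.00553, 0, 1], [0, 0, 0.09, 0.00136, 0.00548, 0, 1], [0, 0, 0.09, 0.00137, 0.00543, 0, 1], [0, 0, 0.09, 0.00137, 0.00538, 0, 1], [0, 0, 0.09, 0.00137, 0.00533, 0, 1], [0, 0, 0, 0, 0, 0, 1], [0, 0, 0, 0, 0, 0, 1]]]}}

```text
time_s: 6.0
tcp_pos: [0.5199, -0.0258, 0.161]
eef_rot: [[0.027, 1.0, -0.001], [1.0, -0.027, 0.0], [0.0, -0.001, -1.0]]
force: [-0.0, -0.7, -4.5]
gripper_width: 0.0072
grasp_force: 78.0
```

```bash
cat > st.py <<'E'
from station import telemetry
import numpy as np
s=telemetry.get_state();R=s['eef_rot'];a=np.arctan2(R[1,0],R[0,0]);b=np.array([.541,-.084])
d=s['tcp_pos'][:2]-b;c,n=np.cos(a),np.sin(a)
print(s['time_s'],'ang',np.degrees(a).round(2),'railxy of grip rel bolt mm',(np.array([c*d[0]+n*d[1],-n*d[0]+c*d[1]])*1e3).round(1),'z',s['tcp_pos'][2].round(4),'F',s['force'].round(1),'M',s['moment'].round(2),s['gripper_width'].round(4),s['joints'].round(1))
E
python3 st.py
```

```text
Traceback (most recent call last):
  File "st.py", line 5, in <module>
    print(s['time_s'],'ang',np.degrees(a).round(2),'railxy of grip rel bolt mm',(np.array([c*d[0]+n*d[1],-n*d[0]+c*d[1]])*1e3).round(1),'z',s['tcp_pos'][2].round(4),'F',s['force'].round(1),'M',s['moment'].round(2),s['gripper_width'].round(4),s['joints'].round(1))
                                                                                                                                                                                                                      ^^^^^^^^^^^^^^^^^^^^^^^^
AttributeError: 'float' object has no attribute 'round'
```

Call:
{"fn": "play_rows", "kwargs": {"series": [[[0, 0, 0.09, 0.00138, 0.00528, 0, 1], [0, 0, 0.09, 0.00138, 0.00524, 0, 1], [0, 0, 0.09, 0.00138, 0.00519, 0, 1], [0, 0, 0.09, 0.00138, 0.00514, 0, 1], [0, 0, 0.09, 0.00138, 0.00509, 0, 1], [0, 0, 0.09, 0.00139, 0.00504, 0, 1], [0, 0, 0.09, 0.00139, 0.00499, 0, 1], [0, 0, 0, 0, 0, 0, 1], [0, 0, 0, 0, 0, 0, 1]]]}}

```text
time_s: 7.12
tcp_pos: [0.5567, -0.027, 0.1612]
eef_rot: [[0.611, 0.792, -0.0], [0.792, -0.611, 0.0], [-0.0, -0.0, -1.0]]
force: [-0.3, 0.1, -3.1]
gripper_width: 0.0071
grasp_force: 78.0
```

```bash
sed -i "s/s\['gripper_width'\].round(4)/round(s['gripper_width'],4)/" st.py; python3 st.py; python3 look.py w3
```

```text
7.125 ang 52.36 railxy of grip rel bolt mm [54.7 22.4] z 0.1612 F [-0.3  0.1 -3.1] M [ 0.04 -0.01 -0.02] 0.0071 [ -9.4  13.  -17.3  59.8  -0.  118.2]
7.125 [ 0.5567 -0.027   0.1612] [[0.6107, 0.7919, -0.0004], [0.7919, -0.6107, 0.0001], [-0.0002, -0.0004, -1.0]] [ -9.4  13.  -17.3  59.8  -0.  118.2] [-0.3  0.1 -3.1] 0.007144943703592546
[422.6, 168.7] 797 z.116 [ 0.6568 -0.0586  0.116 ] z.1395 [ 0.6484 -0.0462  0.1395]
```

View pics/w3.png

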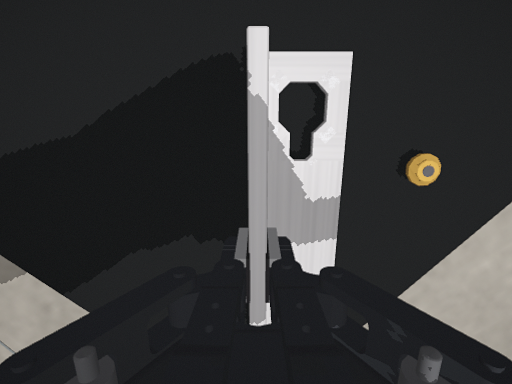

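Rail held parallel to the tool; the keyhole's wide part is at (303,105) and the stud at (422,169). Clear of everything; continuing the swing.

Call:
{"fn": "play_rows", "kwargs": {"series": [[[0, 0, 0.09, 0.00139, 0.00494, 0, 1], [0, 0, 0.09, 0.00139, 0.00489, 0, 1], [0, 0, 0.09, 0.0014, 0.00484, 0, 1], [0, 0, 0.09, 0.0014, 0.00479, 0, 1], [0, 0, 0.09, 0.0014, 0.00474, 0, 1], [0, 0, 0.09, 0.0014, 0.00469, 0, 1], [0, 0, 0.09, 0.0014, 0.00464, 0, 1], [0, 0, 0.09, 0.0014, 0.00459, 0, 1], [0, 0, 0, 0, 0, 0, 1], [0, 0, 0, 0, 0, 0, 1]]]}}

```text
time_s: 8.43
tcp_pos: [0.5866, -0.0512, 0.1611]
eef_rot: [[0.981, 0.193, -0.001], [0.193, -0.981, 0.001], [-0.001, -0.001, -1.0]]
force: [-1.3, 1.5, -3.2]
gripper_width: 0.0069
grasp_force: 78.2
```

```bash
python3 st.py; python3 look.py w4
```

```text
8.425 ang 11.12 railxy of grip rel bolt mm [51.1 23.4] z 0.1611 F [-1.3  1.5 -3.2] M [ 0.36  0.35 -0.12] 0.0069 [-11.3  16.  -13.3  60.8   0.  157.6]
8.425 [ 0.5866 -0.0512  0.1611] [[0.9812, 0.1929, -0.001], [0.1929, -0.9812, 0.0007], [-0.0008, -0.0009, -1.0]] [-11.3  16.  -13.3  60.8   0.  157.6] [-1.3  1.5 -3.2] 0.006929891863294734
[296.5, 112.4] 857 z.116 [ 0.659  -0.0611  0.116 ] z.1395 [ 0.6584 -0.058   0.1395]
```

View pics/w4.png

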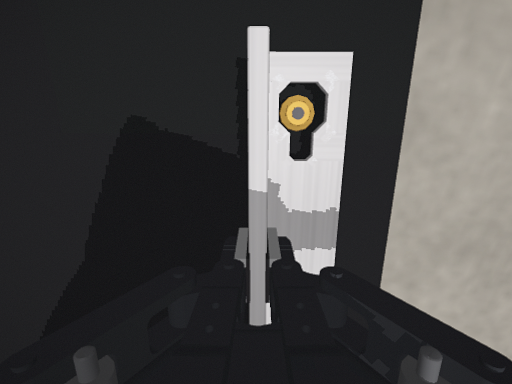

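The stud head (297,112) shows through the wide part of the keyhole, whose edges span columns 278–328. I'll compute the offset with parallax.

```bash
cat > kh.py <<'E'
import sys
from h import *
d=np.load(sys.argv[1]+'.npz');p,K,T=d['p'],d['K'],d['T'];zt=float(sys.argv[2])
g=cv2.cvtColor(p,cv2.COLOR_RGB2GRAY)
h=((g<80)|(orange(p)>0)).astype(np.uint8);h[:70]=0;h[175:]=0;h[:,:272]=0;h[:,340:]=0
n,l,st,c=cv2.connectedComponentsWithStats(h);i=1+st[1:,4].argmax();x,y,w,hh,A=st[i];print('hole bbox',x,y,w,hh,A)
a=np.arctan2(T[1,3],T[0,3]) # placeholder
R=T[:3,:3]; ax=-R[:2,1]/np.linalg.norm(R[:2,1]); ay=np.array([-ax[1],ax[0]])
o=T[:2,3]; f=lambda uv,z:(np.array([ax,ay])@(cast(uv,K,T,z)[0,:2]-o)*1e3).round(1)
r=l==i; wide=[v for v in range(y,y+hh) if r[v].sum()>.9*r.sum(1).max()]
far=f((x+w/2,y),zt); neck=f((x+w/2,y+hh),zt); L=f((x,np.mean(wide)),zt);Rr=f((x+w,np.mean(wide)),zt)
print('hole: x far',far[0],'neck end',neck[0],'len',far[0]-neck[0],'centre x',far[0]-13,'y',L[1],Rr[1],'centre',(L[1]+Rr[1])/2,'width',L[1]-Rr[1])
s=[c for c,A in blobs(orange(p),150) if 270<c[0]<345]
if s: q=f(s[0],.116);print('stud',q,'stud - keyhole centre (rail x,y)',q[0]-(far[0]-13),q[1]-(L[1]+Rr[1])/2)
E
python3 kh.py w3 .126; python3 kh.py w4 .126
```

```text
hole bbox 279 83 47 76 2582
hole: x far 14.5 neck end -24.7 len 39.2 centre x 1.5 y -11.4 -36.1 centre -23.75 width 24.700000000000003
hole bbox 279 83 47 76 2460
hole: x far 14.4 neck end -24.8 len 39.2 centre x 1.4000000000000004 y -11.2 -35.8 centre -23.5 width 24.599999999999998
stud [ -0.  -21.9] stud - keyhole centre (rail x,y) -1.4000000000000004 1.6000000000000014
```

Call:
{"fn": "play_rows", "kwargs": {"series": [[[0, 0, 0, -0.001, -0.0016, 0, 1], [0, 0, 0, 0, 0, 0, 1], [0, 0, 0, 0, 0, 0.003, 1], [0, 0, 0, 0, 0, 0.003, 1], [0, 0, 0, 0, 0, 0.002, 1], [0, 0, 0, 0, 0, 0, 1]]]}}

```text
time_s: 9.22
tcp_pos: [0.5857, -0.0503, 0.1529]
eef_rot: [[0.982, 0.191, -0.001], [0.191, -0.982, 0.0], [-0.001, -0.0, -1.0]]
force: [-0.2, 0.2, -4.7]
gripper_width: 0.0065
grasp_force: 78.1
```

```bash
python3 st.py; python3 look.py w5;python3 kh.py w5 .118
```

```text
9.225 ang 11.02 railxy of grip rel bolt mm [50.3 24.6] z 0.1529 F [-0.2  0.2 -4.7] M [0.06 0.03 0.01] 0.0065 [-11.2  16.3 -13.9  59.8  -0.  157.8]
9.225 [ 0.5857 -0.0503  0.1529] [[0.9816, 0.1911, -0.0007], [0.1911, -0.9816, 0.0001], [-0.0007, -0.0002, -1.0]] [-11.2  16.3 -13.9  59.8  -0.  157.8] [-0.2  0.2 -4.7] 0.0065386504110916815
[300.2, 111.0] 958 z.116 [ 0.6589 -0.061   0.116 ] z.1395 [ 0.6582 -0.0576  0.1395]
hole bbox 279 82 47 77 2445
hole: x far 14.9 neck end -24.7 len 39.6 centre x 1.9000000000000004 y -11.3 -35.9 centre -23.6 width 24.599999999999998
stud [  0.7 -22.9] stud - keyhole centre (rail x,y) -1.2000000000000004 0.7000000000000028
```

Call:
{"fn": "play_rows", "kwargs": {"series": [[[0, 0, 0, 0, 0, 0.003, 1], [0, 0, 0, 0, 0, 0.003, 1], [0, 0, 0, 0, 0, 0.003, 1], [0, 0, 0, 0, 0, 0.002, 1], [0, 0, 0, 0, 0, 0.0005, 1], [0, 0, 0, 0, 0, 0, 1], [0, 0, 0, 0, 0, 0, 1]]]}}

```text
time_s: 10.15
tcp_pos: [0.5858, -0.0502, 0.1425]
eef_rot: [[0.982, 0.191, -0.0], [0.191, -0.982, 0.0], [-0.0, -0.0, -1.0]]
force: [-4.5, 0.3, 5.1]
gripper_width: 0.0065
grasp_force: 79.2
```

```bash
python3 st.py
```

```text
10.15 ang 11.02 railxy of grip rel bolt mm [50.4 24.6] z 0.1425 F [-4.5  0.3  5.1] M [0.23 0.91 0.02] 0.0065 [-11.2  16.8 -14.6  58.5   0.  157.8]
```

Call:
{"fn": "play_rows", "kwargs": {"series": [[[0, 0, 0, 0.003, 0, 0, 1], [0, 0, 0, 0.003, 0, 0, 1], [0, 0, 0, 0.003, 0, 0, 1], [0, 0, 0, 0.003, 0, 0, 1], [0, 0, 0, 0.003, 0, 0, 1], [0, 0, 0, 0.003, 0, 0, 1], [0, 0, 0, 0.002, 0, 0, 1], [0, 0, 0, 0, 0, 0, 1]]]}}

```text
time_s: 11.15
tcp_pos: [0.605, -0.0472, 0.1425]
eef_rot: [[0.982, 0.191, -0.001], [0.191, -0.982, -0.002], [-0.002, 0.002, -1.0]]
force: [-5.0, -0.6, 5.8]
gripper_width: 0.0069
grasp_force: 79.6
```

```bash
python3 st.py; python3 look.py w6
```

```text
11.15 ang 10.99 railxy of grip rel bolt mm [69.8 24. ] z 0.1425 F [-5.  -0.6  5.8] M [-0.14  1.15  0.  ] 0.0069 [-1.050e+01  1.860e+01 -1.210e+01  5.930e+01 -1.000e-01  1.585e+02]
11.15 [ 0.605  -0.0472  0.1425] [[0.9817, 0.1907, -0.0012], [0.1907, -0.9817, -0.0018], [-0.0015, 0.0015, -1.0]] [-1.050e+01  1.860e+01 -1.210e+01  5.930e+01 -1.000e-01  1.585e+02] [-5.  -0.6  5.8] 0.006917062939126937
[300.0, 148.5] 910 z.116 [ 0.6598 -0.0607  0.116 ] z.1395 [ 0.662  -0.0565  0.1395]
```

View pics/w6.png

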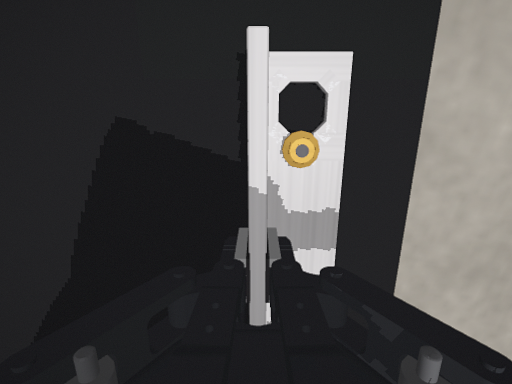

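The stud head (300,149) is now over the neck, in line with it. Pushing the last few millimetres until it bottoms out.

Call:
{"fn": "play_rows", "kwargs": {"series": [[[0, 0, 0, 0.001, 0, 0, 1], [0, 0, 0, 0.001, 0, 0, 1], [0, 0, 0, 0.001, 0, 0, 1], [0, 0, 0, 0.001, 0, 0, 1], [0, 0, 0, 0, 0, 0, 1]]]}}

```text
time_s: 11.82
tcp_pos: [0.6071, -0.0467, 0.1425]
eef_rot: [[0.982, 0.19, -0.005], [0.19, -0.982, -0.003], [-0.005, 0.002, -1.0]]
force: [-10.7, -2.1, 9.0]
gripper_width: 0.0067
grasp_force: 80.2
```

```bash
python3 st.py
```

```text
11.825 ang 10.97 railxy of grip rel bolt mm [72. 24.] z 0.1425 F [-10.7  -2.1   9. ] M [-0.37  1.86 -0.04] 0.0067 [-10.4  19.  -11.7  59.6  -0.2 158.6]
```

Call:
{"fn": "play_rows", "kwargs": {"series": [[[0, 0, 0, 0.001, 0, 0, 1], [0, 0, 0, 0.001, 0, 0, 1], [0, 0, 0, 0.001, 0, 0, 1], [0, 0, 0, 0, 0, 0, 1], [0, 0, 0, 0, 0, 0, 1]]]}}

```text
time_s: 12.45
tcp_pos: [0.6073, -0.0465, 0.1424]
eef_rot: [[0.982, 0.19, -0.01], [0.19, -0.982, -0.004], [-0.011, 0.002, -1.0]]
force: [-18.2, -4.0, 14.8]
gripper_width: 0.007
grasp_force: 81.1
```

```bash
python3 st.py; python3 look.py w7
```

```text
12.45 ang 10.92 railxy of grip rel bolt mm [72.2 24.2] z 0.1424 F [-18.2  -4.   14.8] M [-0.62  2.86 -0.09] 0.007 [-10.3  19.2 -11.4  60.   -0.3 158.8]
12.45 [ 0.6073 -0.0465  0.1424] [[0.9818, 0.1895, -0.0103], [0.1895, -0.9819, -0.0038], [-0.0109, 0.0017, -0.9999]] [-10.3  19.2 -11.4  60.   -0.3 158.8] [-18.2  -4.   14.8] 0.006952618325696757
[300.1, 152.5] 904 z.116 [ 0.6599 -0.0606  0.116 ] z.1395 [ 0.6627 -0.0563  0.1395]
```

Hard stop reached: 3 mm more command moved it 0.2 mm while the force rose. Relieving the push, then releasing and retreating.

Call:
{"fn": "play_rows", "kwargs": {"series": [[[0, 0, 0, -0.002, 0, 0, 1], [0, 0, 0, -0.002, 0, -0.0005, 1], [0, 0, 0, 0, 0, 0, 1], [0, 0, 0, 0, 0, 0, 0.6], [0, 0, 0, 0, 0, 0, 0.3], [0, 0, 0, 0, 0, 0, 0.2], [0, 0, 0, 0, 0, 0, 0.2], [0, 0, 0, 0, 0, 0, 0.2]]]}}

```text
time_s: 13.5
tcp_pos: [0.6087, -0.0458, 0.1423]
eef_rot: [[0.982, 0.191, 0.0], [0.191, -0.982, -0.0], [0.0, 0.0, -1.0]]
force: [-0.4, -0.3, -0.6]
gripper_width: 0.0341
grasp_force: 0.0
```

Call:
{"fn": "play_rows", "kwargs": {"series": [[[0, 0, 0, 0, 0, -0.005, 0.2], [0, 0, 0, 0, 0, -0.015, 0.2], [0, 0, 0, 0, 0, -0.03, 0.2], [0, 0, 0, 0, 0, -0.03, 0.2], [0, 0, 0, 0, 0, -0.03, 0.2], [0, 0, 0, -0.03, 0, -0.03, 0.2], [0, 0, 0, -0.03, 0, 0, 0.2], [0, 0, 0, -0.03, 0, 0, 0.2], [0, 0, 0, 0, 0, 0, 0.2]]]}}

```text
time_s: 14.62
tcp_pos: [0.5187, -0.0632, 0.2838]
eef_rot: [[0.982, 0.19, 0.001], [0.19, -0.982, -0.0], [0.001, 0.001, -1.0]]
force: [0.0, -0.3, 0.1]
gripper_width: 0.0343
grasp_force: 0.0
```

```bash
python3 st.py; python3 look.py w8
```

```text
14.625 ang 10.97 railxy of grip rel bolt mm [-17.9  24.7] z 0.2838 F [ 0.  -0.3  0.1] M [ 0.01 -0.01  0.03] 0.0343 [-14.    4.6 -11.7  73.6  -0.  155. ]
14.625 [ 0.5187 -0.0632  0.2838] [[0.9817, 0.1903, 0.0011], [0.1903, -0.9817, -0.0004], [0.0011, 0.0006, -1.0]] [-14.    4.6 -11.7  73.6  -0.  155. ] [ 0.  -0.3  0.1] 0.0343373529042861
[282.3, 36.2] 321 z.116 [ 0.6578 -0.0616  0.116 ] z.1395 [ 0.6519 -0.0608  0.1395]
[281.1, 167.5] 266 z.116 [ 0.5377 -0.0866  0.116 ] z.1395 [ 0.5418 -0.0837  0.1395]
[5.1, 244.0] 394 z.116 [0.3931 0.201  0.116 ] z.1395 [0.4091 0.1802 0.1395]
```

View pics/w8.png

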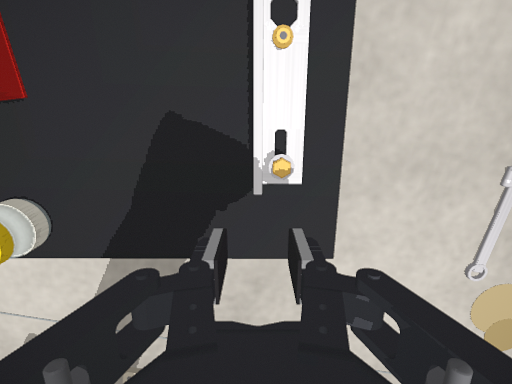

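The stud (282,36) sits at the neck's end. The bolt (281,167) is near the slot's tail end, about 23 mm from the rail end (23.5 expected when home). The rail is flat and released.

```bash
python3 -c "
from station import finish_job; print(finish_job())"
```

```text
the job is handed in; nothing more can be done
None
```

The rail is swung over the stud, dropped and slid fully home into the neck, lying flat and released after about 15 s on the robot's clock; the bin, jar, spanner and carton were never touched, and the swing measured about 103°, not the 40–80° stated.

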